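Put the screwdriver away in the bench drawer

TASK

Clear the repair bench: pull the upper drawer of the small grey cabinet out to its stop, then lay the screwdriver from the mat down flat in the empty front compartment of the drawer. Set it down gently rather than dropping it, leave the drawer open, and leave the flat file and the wrench where they lie.

Things in the scene. Friction and masses are not known exactly. Their poses are not given: they have to be found in the camera images.
- drawer (a joint): Travel of the upper drawer of the fixed grey cabinet (300 mm deep, 260 wide, 150 high), in m: 0 shut, 0.17 at its stop; starts up to 20 mm open. The cabinet's dark front faces roughly to the robot, place and yaw vary. The lower front is a fixed panel with a thin flat pull 9 mm out. The slide has 2 N of friction and 6 N s/m of damping; the drawer stays where it is left.
- drawer_handle (a point): Middle of the drawer's handle: level aluminium bar, 12 mm thick, 120 mm long along y, 42 mm in front of the drawer front on two 10 mm posts 50 mm either side of the middle, nothing else behind it. 118 mm above the bench, 32 mm below the cabinet's top. Moves with the drawer. Axes: x into the cabinet (the drawer opens to -x), z up.
- drawer_tray (a point): Centre of the floor of the drawer's empty front compartment, 81 mm above the bench, 124 mm in +x of the handle bar; axes as the handle's. Inside it is 121 mm along x, 222 mm along y; side walls and divider 35 to 39 mm high, drawer front 59 mm. At the stop it is clear of the cabinet, whose front edge is then 103 mm in +x. Behind the divider: foam with small tools.
- mat: Black rubber mat fixed on the bench, 320 (x) x 360 (y) x 3 mm thick. The screwdriver, the file and the wrench lie on it side by side, in any order, about 105 mm apart, each roughly along x. Origin: centre of its underside.
- screwdriver_mid (a point): Middle of the loose screwdriver's length, on its axis, 14 mm above what it lies on. 180 mm long along its x, 0.1 to 0.17 kg: black handle with green bands, flat sides, 30 mm wide (y), 28 mm high (z), from x = -90 to +10 mm of this point, then a thin steel shaft, 8 mm thick, to +90 mm. z is up as it lies.
- file: Flat file, 200 mm long along its x: handle like the screwdriver's, 90 mm long, from x = -100 to -10 mm, then a flat dark blade 24 mm wide, 6 mm thick. Origin under its middle. Loose; must stay where it lies.
- wrench: Flat steel open-ended wrench with a ring at the other end, 190 mm long along its x, 38 mm wide at the jaw, 8 mm thick. Origin under its middle. Loose; must stay where it lies.

How it is judged:
On the way:
1. the drawer is pulled out to within 25 mm of its stop (value of joint drawer above 0.145 m), for 0.2 s.
At the end, for the whole second after the job is handed in: Drawer open to within 25 mm of its stop; screwdriver at rest in the front compartment (middle within 60 mm in x and 80 mm in y of its centre, under 24 mm above its floor, axis level within 0.17 rad); file and wrench within 30 mm of where they began (value of joint drawer above 0.145 m and x of screwdriver_mid in the frame of drawer_tray between -0.06 and 0.06 m and y of screwdriver_mid in the frame of drawer_tray between -0.08 and 0.08 m and z of screwdriver_mid in the frame of drawer_tray between -0.01 and 0.024 m and angle between screwdriver_mid's own x axis and vertical between 1.4 and 1.74 rad and linear speed of screwdriver below 0.03 m/s and distance of each of file, wrench from where it was at the start of the episode below 0.03 m); the robot touches nothing.
It fails at once if the screwdriver is dropped or thrown into the drawer (faster than 0.7 m/s, a fall of about 25 mm, inside the compartment) (x of screwdriver_mid in the frame of drawer_tray between -0.06 and 0.06 m and y of screwdriver_mid in the frame of drawer_tray between -0.11 and 0.11 m and z of screwdriver_mid in the frame of drawer_tray between -0.01 and 0.06 m and linear speed of screwdriver above 0.7 m/s).
It fails at once if the file is moved by more than 30 mm (distance of file from where it was at the start of the episode above 0.03 m).
It fails at once if the wrench is moved by more than 30 mm (distance of wrench from where it was at the start of the episode above 0.03 m).
It also fails if it takes over 59 s, if anything falls off the work surface, if the arm or the gripper's body presses on something with over 40 N, if the wrist force passes 120 N, or if a joint passes its speed limit or range.

ROBOT

A 6-joint arm with a two-finger parallel gripper is mounted at the origin on the work surface. World frame = base frame: x ahead of the robot, y to its left, z up, the work surface at z = 0. Lengths are in m, angles in rad, forces in N, time in s.
With the tool pointing down it reaches from about 0.35 to 0.775 m from the base axis. Payload 5.5 kg.
Tool frame: the origin (TCP) lies midway between the tips of the shut fingers; the grasp point (between the pads) lies 19 mm behind it; z points along the fingers, y is the line along which they close (so a half turn about z gives the same grasp; the last joint's range is limited). The gripper opens to 85 mm and grips with 20 to 120 N. Pads are 22 mm wide; open, the fingers measure 114 mm over their backs; the gripper's body (76 mm by 85 mm) begins 54 mm behind the grasp point. The pads swing forward as they close: fully open they stand 13 mm farther back than shut.
Start: joints at [-1.469, 0.313, 0.046, 1.304, 0, 1.431], TCP at [0.138, -0.558, 0.231] pointing down, gripper open.
Joint ranges: [-2.76, 2.76], [-0.86, 1.69], [-1.03, 1.26], [-2.2, 2.34], [-1.47, 1.5], [-3.14, 3.14]. Speed limits (rad/s): [2.57, 2.57, 3.14, 3.14, 3.14, 3.14].

INTERFACE

Orientations are given as a 3x3 rotation matrix whose columns are the frame's x, y, z axes.
In Python, from station import manip gives the robot as it stands.
- The arm moves only by the tool jog_arm, never from a script. Its argument "targets" is a list of rows, each an object of numbers: "claw": the opening, from -1 (shut) to 1 (fully open); "dx", "dy", "dz": the shift along the tool's x, y, z in mm; "rx", "ry", "rz": the turn, a rotation vector about the tool's x, y, z in rad. A call has 1 to 20 rows; each row is the pose to reach, as a shift and turn from the pose commanded when the call began, along the tool's axes at that moment; what a row does not reach only later rows make up. A row lasts 1/8 s, in which the tool goes at most 62.5 mm and 10.7 degrees, less where a joint would pass 70% of its speed; a pose out of reach is approached as far as the arm can. A call with a gripper value outside its range is refused whole. The fingers move at their own pace and stop on an object; "squeeze" is the grip in N (left out, the last holds). Time passes only in rows, so rows that repeat a pose let the fingers close. It gives the time, the measured TCP pose, the force, the opening and the grip force at its end, in the units of the state.
- manip.state(): the state, without advancing time (a new reading comes with each control period).
- manip.read_camera(name): name is "scene" or "side" or "wrist"; returns the picture (384x512x3 uint8, red, green, blue); there is no depth.
- manip.camera_model(name): a dict with "K" (3x3 intrinsics, pixels), "world_to_cam" (4x4, takes a point from world to camera coordinates). Camera axes: x right, y up, looking along -z (the intrinsics and any distortion apply to the point x, -y, -z); pixel columns grow to the right and rows downward; lengths in m; the calibration is good to about 2 mm. A picture is of the moment at which its call begins: read the wrist's pose just before it. camera_model takes no time and is no camera call; for the wrist camera it gives the pose at the moment of the call.
- manip.sign_off(): hands the job in; it is judged then, once.
Trained networks look in the newest picture that a camera, given by its name, has taken for a name from the list of things; names that differ only in an ending like _2 or _b are one class to them, and where a whole thing is asked for, a point or a joint stands for the part that bears it (a point fixed in the world has none). Each returns a list of dicts, best first, with "conf" (0 to 1); they miss things now and then, are a little off and sometimes report something else, mostly with a low value. They report only what shows in the picture. A call takes as long as a camera call.
- manip.find_in(camera, target): "pixel" ([row, column] in pixels, amid what is visible of it).
- manip.landmark_of(camera, target): "pixel" ([row, column] in pixels: a listed point, or the origin of a listed thing).
The state is a dict: "time": time; "joint_positions": joint angles; "dq": joint speeds; "joint_torque": joint torques, N m; "tool_pos": TCP position; "eef_rot": TCP orientation; "force": force on the tool from outside, world axes, zero at the start; "ft_torque": the same for the moment, N m; "grip_width": opening from 0.0 (shut) to 1.0 (fully open); "gripper_force": force on a finger pad.
Only numpy, scipy, OpenCV 4.12 (cv2) and the standard library are available. Lean on these libraries where they do the work, as an engineer would, in place of code of your own. Each camera call takes 0.05 s, during which the arm holds its last target. There are 200 camera calls.

## Working session

There is one attempt and no reset: what is moved stays moved. The work goes in short steps, Python scripts to look and compute and a tool call to move; the robot and the scene stay as the last step left them, time stands still between calls to the robot, and variables do not carry over. Pictures are saved under pics/ and viewed, at most 10 in all, crops included, and the job is handed in when it is done.

Besides the shell and the picture viewer there is one more tool, called after "Request:" as name([rows], argument=value, ...), one row to a line, values as JSON. jog_arm: Moves the arm, as the interface text tells. Its arguments: {"type":"object","properties":{"targets":{"type":"array"},"squeeze":{"type":"number"}},"required":["targets"]}

```bash
mkdir -p pics; ls; cat > h.py <<'E'
import numpy as np, cv2
from station import manip
def ray(cam,px):
    m=manip.camera_model(cam);K=np.array(m["K"]);T=np.array(m["world_to_cam"])
    r,c=px;d=np.linalg.inv(K)@[c,r,1.];d=np.array([d[0],-d[1],-d[2]])
    R=T[:3,:3];return -R.T@T[:3,3],R.T@d
def at_z(cam,px,z):
    o,d=ray(cam,px);return o+d*(z-o[2])/d[2]
def proj(cam,p):
    m=manip.camera_model(cam);T=np.array(m["world_to_cam"]);q=T[:3,:3]@p+T[:3,3]
    u=np.array(m["K"])@[q[0],-q[1],-q[2]];return u[1]/u[2],u[0]/u[2]
E
python3 - <<'E'
from h import *
np.set_printoptions(precision=3,suppress=True)
ims=[]
for c in ["scene","side"]:
    im=manip.read_camera(c);cv2.imwrite(f"pics/{c}0.png",im[:,:,::-1])
    m=manip.camera_model(c);print(c,[k for k in m],ray(c,(192,256)))
    for t,z in [("drawer_handle",.118),("drawer_tray",.081),("mat",0),("screwdriver_mid",.017),("file",.003),("wrench",.003)]:
        for k in manip.landmark_of(c,t)[:2]: print(t,k["pixel"],round(k["conf"],2),at_z(c,k["pixel"],z))
s=manip.state();print(s)
E
```

```text
pics
scene ['K', 'world_to_cam'] (array([ 1.36 , -0.462,  0.772]), array([-0.662,  0.474, -0.581]))
drawer_handle [251.8, 129.8] 0.64 [ 0.623 -0.268  0.118]
screwdriver_mid [252.1, 127.8] 0.67 [ 0.507 -0.242  0.017]
file [185.1, 316.7] 0.9 [0.566 0.33  0.003]
wrench [196.6, 279.6] 0.69 [0.543 0.207 0.003]
wrench [211.3, 257.7] 0.65 [0.559 0.116 0.003]
side ['K', 'world_to_cam'] (array([0.207, 0.445, 0.773]), array([ 0.482, -0.44 , -0.758]))
drawer_handle [129.9, 344.2] 0.85 [ 0.624 -0.26   0.118]
drawer_tray [115.2, 312.3] 0.98 [ 0.754 -0.283  0.081]
mat [275.2, 225.0] 0.83 [0.564 0.217 0.   ]
screwdriver_mid [242.1, 258.6] 0.56 [0.568 0.108 0.017]
file [302.4, 180.2] 0.8 [0.578 0.33  0.003]
file [239.5, 257.4] 0.26 [0.583 0.099 0.003]
wrench [282.5, 234.5] 0.72 [0.534 0.214 0.003]
{'time': 0.7, 'joint_positions': array([-1.469,  0.313,  0.046,  1.304,  0.   ,  1.431]), 'dq': array([-0.   , -0.002,  0.001, -0.   ,  0.   ,  0.001]), 'joint_torque': array([ -0.001, -48.029,  29.875,  -0.   ,  -0.   ,   0.   ]), 'tool_pos': array([ 0.138, -0.558,  0.231]), 'eef_rot': array([[ 0.971,  0.239,  0.   ],
       [ 0.239, -0.971, -0.   ],
       [-0.   ,  0.   , -1.   ]]), 'force': array([ 0.524,  0.04 , -0.23 ]), 'ft_torque': array([-0.008, -0.038,  0.064]), 'gripper_force': 0.0, 'grip_width': 0.9995010858921795}
```

View pics/scene0.png

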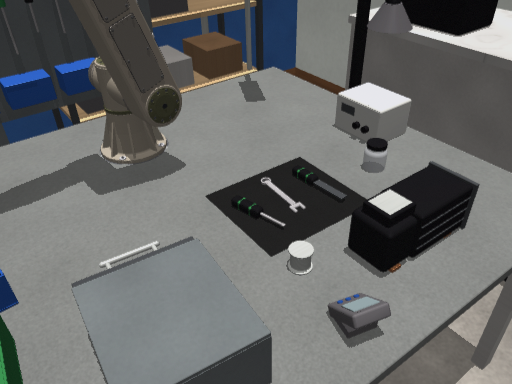

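View pics/side0.png

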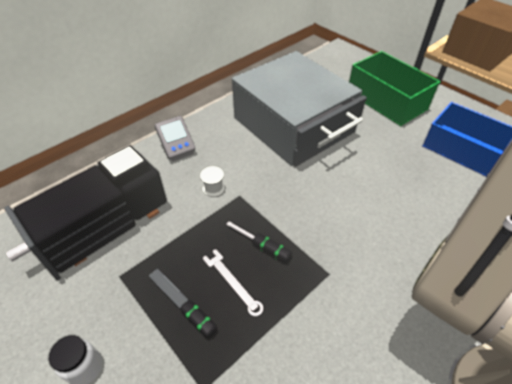

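The scene view shows the cabinet at lower left, with its handle from about (264,103) to (244,158). The screwdriver is on the mat nearest the cabinet, at about (210,258), with the wrench in the middle and the file farthest. The side view agrees: handle (139,322) to (120,360), screwdriver tip (223,228) and butt (257,290).

```bash
python3 - <<'E'
from h import *
np.set_printoptions(precision=3,suppress=True)
for c in ["scene","side"]:
    im=cv2.imread(f"pics/{c}0.png"); 
    r=(235,275,95,170) if c=="scene" else (105,150,310,370)
    s=im[r[0]:r[1],r[2]:r[3]].min(2)
    ys,xs=np.nonzero(s>200); print(c,len(xs))
    i=xs.argmin();j=xs.argmax()
    a=at_z(c,(ys[i]+r[0],xs[i]+r[2]),.118);b=at_z(c,(ys[j]+r[0],xs[j]+r[2]),.118)
    print(a,b,np.linalg.norm(a-b),(a+b)/2,np.degrees(np.arctan2(*(a-b)[[1,0]])))
    cv2.imwrite(f"pics/c_{c}.png",0)if 0 else None
for c,t,b in [("side",(223,228),(257,290)),("scene",(225,284),(200,234))]:
    t=at_z(c,t,.017);b=at_z(c,b,.017);print(t,b,np.linalg.norm(t-b),(t+b)/2,np.degrees(np.arctan2(*(t-b)[[1,0]])))
A=cv2.resize(cv2.imread("pics/scene0.png")[180:280,90:300],None,fx=3,fy=3,interpolation=2)
B=cv2.resize(cv2.imread("pics/side0.png")[100:280,210:380],None,fx=3,fy=3,interpolation=2)
cv2.imwrite("pics/crop.png",np.vstack([A[:,:630],np.pad(B,((0,0),(0,120),(0,0)))])[:840])
E
```

```text
scene 145
[ 0.616 -0.331  0.118] [ 0.63  -0.208  0.118] 0.12408011195097605 [ 0.623 -0.269  0.118] -96.45942363465953
side 168
[ 0.673 -0.225  0.118] [ 0.622 -0.336  0.118] 0.12224702420063137 [ 0.647 -0.281  0.118] 65.57565980179416
[0.661 0.125 0.017] [0.489 0.083 0.017] 0.17722091209641092 [0.575 0.104 0.017] 13.837255347599378
[0.663 0.125 0.017] [0.491 0.084 0.017] 0.17679080570233477 [0.577 0.104 0.017] 13.314244643395028
```

Request:
jog_arm([
  {"dx": 55,"dy": -17,"dz": -2,"rz": -0.12,"claw": 0},
  {"dx": 110,"dy": -34,"dz": -5,"rz": -0.25},
  {"dx": 165,"dy": -51,"dz": -8,"rz": -0.37},
  {"dx": 220,"dy": -68,"dz": -10,"rz": -0.5},
  {"dx": 275,"dy": -85,"dz": -12,"rz": -0.62},
  {"dx": 330,"dy": -102,"dz": -15,"rz": -0.75},
  {"dx": 385,"dy": -119,"dz": -17,"rz": -0.87},
  {"dx": 440,"dy": -136,"dz": -20,"rz": -1.0},
  {"dx": 495,"dy": -153,"dz": -20,"rz": -1.12},
  {"dx": 537,"dy": -166,"dz": -20,"rz": -1.216},
  {"dx": 537,"dy": -166,"dz": -20,"rz": -1.216},
  {"dx": 537,"dy": -166,"dz": -20,"rz": -1.216},
])

```text
validation failed for argument at $.ta...
```

```bash
python3 - <<'E'
from h import *
np.set_printoptions(precision=3,suppress=True)
im=manip.read_camera("wrist");cv2.imwrite("pics/w1.png",im[:,:,::-1])
for t,z in [("drawer_handle",.118)]:
    for k in manip.landmark_of("wrist",t)[:2]: print(t,k["pixel"],round(k["conf"],2),at_z("wrist",k["pixel"],z))
s=manip.state();print(s["time"],s["tool_pos"],s["eef_rot"],s["grip_width"],s["joint_positions"])
for y in (-.33,-.27,-.21): print(proj("wrist",np.array([.623,y,.118])))
E
```

```text
0.8 [ 0.138 -0.558  0.231] [[ 0.971  0.239  0.   ]
 [ 0.239 -0.971 -0.   ]
 [-0.     0.    -1.   ]] 1.001609930004501 [-1.469  0.313  0.046  1.304 -0.     1.431]
(np.float64(-1288.5774159637397), np.float64(-50.455365508041396))
(np.float64(-1399.464617941677), np.float64(-243.84013975012763))
(np.float64(-1521.2406049308672), np.float64(-456.2147089695528))
```

View pics/w1.png

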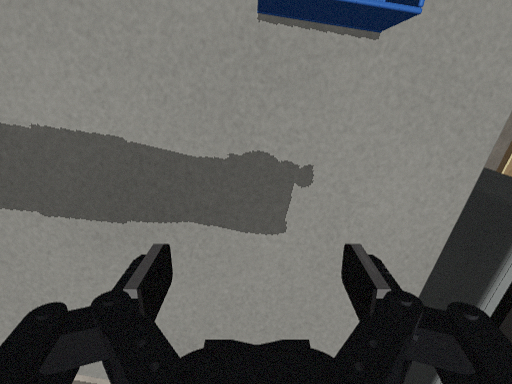

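The move was refused and the arm has not moved; the wrist view shows only bench and a blue bin at the top. I'll send it again with every field filled in.

Request:
jog_arm([
  {"dx": 55,"dy": -17,"dz": -2,"rx": 0,"ry": 0,"rz": -0.12,"claw": 0},
  {"dx": 110,"dy": -34,"dz": -5,"rx": 0,"ry": 0,"rz": -0.25,"claw": 0},
  {"dx": 165,"dy": -51,"dz": -8,"rx": 0,"ry": 0,"rz": -0.37,"claw": 0},
  {"dx": 220,"dy": -68,"dz": -10,"rx": 0,"ry": 0,"rz": -0.5,"claw": 0},
  {"dx": 275,"dy": -85,"dz": -12,"rx": 0,"ry": 0,"rz": -0.62,"claw": 0},
  {"dx": 330,"dy": -102,"dz": -15,"rx": 0,"ry": 0,"rz": -0.75,"claw": 0},
  {"dx": 385,"dy": -119,"dz": -17,"rx": 0,"ry": 0,"rz": -0.87,"claw": 0},
  {"dx": 440,"dy": -136,"dz": -20,"rx": 0,"ry": 0,"rz": -1.0,"claw": 0},
  {"dx": 495,"dy": -153,"dz": -20,"rx": 0,"ry": 0,"rz": -1.12,"claw": 0},
  {"dx": 537,"dy": -166,"dz": -20,"rx": 0,"ry": 0,"rz": -1.216,"claw": 0},
  {"dx": 537,"dy": -166,"dz": -20,"rx": 0,"ry": 0,"rz": -1.216,"claw": 0},
  {"dx": 537,"dy": -166,"dz": -20,"rx": 0,"ry": 0,"rz": -1.216,"claw": 0},
])

```text
time: 2.3
tool_pos: [0.619, -0.2686, 0.2509]
eef_rot: [[0.113, 0.994, -0.001], [0.994, -0.113, -0.0], [-0.0, -0.001, -1.0]]
force: [-0.6, -0.4, -0.4]
grip_width: 0.504
gripper_force: 0.0
```

```bash
python3 - <<'E'
from h import *
np.set_printoptions(precision=3,suppress=True)
im=manip.read_camera("wrist");cv2.imwrite("pics/w2.png",im[:,:,::-1])
for k in manip.landmark_of("wrist","drawer_handle")[:2]: print(k["pixel"],round(k["conf"],2),at_z("wrist",k["pixel"],.118))
for y in (-.33,-.27,-.21): print(proj("wrist",np.array([.623,y,.118])))
E
```

```text
[175.8, 267.7] 0.66 [ 0.629 -0.269  0.118]
(np.float64(233.19434999601663), np.float64(268.48081418635047))
(np.float64(177.59585560355168), np.float64(262.11544770246513))
(np.float64(114.19176681422745), np.float64(254.85643347679303))
```

View pics/w2.png

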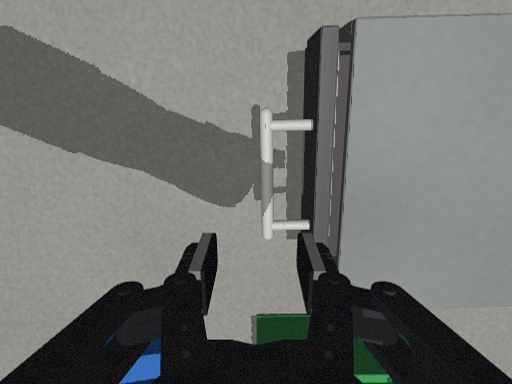

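The bar is clear in the wrist view, from (110,266) to (238,268), and the drawer is slightly open. Next I turn the bar ends into positions.

```bash
python3 - <<'E'
from h import *
np.set_printoptions(precision=4,suppress=True)
a=at_z("wrist",(110,266),.118);b=at_z("wrist",(238,268),.118)
d=a-b;m=(a+b)/2;print(a,b,np.linalg.norm(d),m,np.degrees(np.arctan2(d[1],d[0])))
s=manip.state();R=s["eef_rot"];print(R.T@(m-s["tool_pos"])*1000)
E
```

```text
[ 0.6334 -0.2075  0.118 ] [ 0.6219 -0.3354  0.118 ] 0.12843735840991882 [ 0.6277 -0.2715  0.118 ] 84.89896156670865
[ -0.9742   9.4718 133.4706]
```

Request:
jog_arm([
  {"dx": -1,"dy": 6,"dz": 40,"rx": 0,"ry": 0,"rz": -0.015,"claw": 0},
  {"dx": -1,"dy": 6,"dz": 80,"rx": 0,"ry": 0,"rz": -0.015,"claw": 0},
  {"dx": -1,"dy": 6,"dz": 105,"rx": 0,"ry": 0,"rz": -0.015,"claw": 0},
  {"dx": -1,"dy": 6,"dz": 130,"rx": 0,"ry": 0,"rz": -0.015,"claw": 0},
  {"dx": -1,"dy": 6,"dz": 150,"rx": 0,"ry": 0,"rz": -0.015,"claw": 0},
  {"dx": -1,"dy": 6,"dz": 150,"rx": 0,"ry": 0,"rz": -0.015,"claw": 0},
])

```text
time: 3.15
tool_pos: [0.6229, -0.2707, 0.0999]
eef_rot: [[0.1, 0.995, -0.003], [0.995, -0.1, 0.002], [0.001, -0.003, -1.0]]
force: [0.1, -0.5, -0.5]
grip_width: 0.5
gripper_force: 0.0
```

Request:
jog_arm([
  {"dx": 0,"dy": 0,"dz": 0,"rx": 0,"ry": 0,"rz": 0,"claw": -1},
  {"dx": 0,"dy": 0,"dz": 0,"rx": 0,"ry": 0,"rz": 0,"claw": -1},
  {"dx": 0,"dy": 0,"dz": 0,"rx": 0,"ry": 0,"rz": 0,"claw": -1},
  {"dx": 0,"dy": 0,"dz": 0,"rx": 0,"ry": 0,"rz": 0,"claw": -1},
], squeeze=40)

```text
time: 3.65
tool_pos: [0.6261, -0.2712, 0.1032]
eef_rot: [[0.098, 0.995, 0.003], [0.995, -0.098, -0.003], [-0.002, 0.003, -1.0]]
force: [0.5, -2.6, 6.7]
grip_width: 0.123
gripper_force: 39.3
```

The bar is held at a width of about 11 mm. Pulling now.

Request:
jog_arm([
  {"dx": 0,"dy": -8,"dz": 0,"rx": 0,"ry": 0,"rz": 0,"claw": -1},
  {"dx": 0,"dy": -25,"dz": 0,"rx": 0,"ry": 0,"rz": 0,"claw": -1},
  {"dx": 0,"dy": -45,"dz": 0,"rx": 0,"ry": 0,"rz": 0,"claw": -1},
  {"dx": 0,"dy": -65,"dz": 0,"rx": 0,"ry": 0,"rz": 0,"claw": -1},
  {"dx": 0,"dy": -85,"dz": 0,"rx": 0,"ry": 0,"rz": 0,"claw": -1},
  {"dx": 0,"dy": -105,"dz": 0,"rx": 0,"ry": 0,"rz": 0,"claw": -1},
  {"dx": 0,"dy": -122,"dz": 0,"rx": 0,"ry": 0,"rz": 0,"claw": -1},
  {"dx": 0,"dy": -135,"dz": 0,"rx": 0,"ry": 0,"rz": 0,"claw": -1},
  {"dx": 0,"dy": -143,"dz": 0,"rx": 0,"ry": 0,"rz": 0,"claw": -1},
  {"dx": 0,"dy": -147,"dz": 0,"rx": 0,"ry": 0,"rz": 0,"claw": -1},
  {"dx": 0,"dy": -147,"dz": 0,"rx": 0,"ry": 0,"rz": 0,"claw": -1},
])

```text
time: 5.03
tool_pos: [0.4797, -0.2583, 0.1031]
eef_rot: [[0.099, 0.995, 0.003], [0.995, -0.099, -0.005], [-0.005, 0.003, -1.0]]
force: [-0.2, -6.7, 6.4]
grip_width: 0.121
gripper_force: 39.9
```

Request:
jog_arm([
  {"dx": 0,"dy": -4,"dz": 0,"rx": 0,"ry": 0,"rz": 0,"claw": -1},
  {"dx": 0,"dy": -8,"dz": 0,"rx": 0,"ry": 0,"rz": 0,"claw": -1},
  {"dx": 0,"dy": -12,"dz": 0,"rx": 0,"ry": 0,"rz": 0,"claw": -1},
  {"dx": 0,"dy": -12,"dz": 0,"rx": 0,"ry": 0,"rz": 0,"claw": -1},
])

```text
time: 5.52
tool_pos: [0.4681, -0.2573, 0.1031]
eef_rot: [[0.099, 0.995, 0.003], [0.995, -0.099, -0.006], [-0.005, 0.004, -1.0]]
force: [0.3, -6.6, 5.4]
grip_width: 0.122
gripper_force: 39.8
```

Request:
jog_arm([
  {"dx": 0,"dy": -3,"dz": 0,"rx": 0,"ry": 0,"rz": 0,"claw": -1},
  {"dx": 0,"dy": -6,"dz": 0,"rx": 0,"ry": 0,"rz": 0,"claw": -1},
  {"dx": 0,"dy": -9,"dz": 0,"rx": 0,"ry": 0,"rz": 0,"claw": -1},
  {"dx": 0,"dy": -9,"dz": 0,"rx": 0,"ry": 0,"rz": 0,"claw": -1},
])

```text
time: 6.02
tool_pos: [0.4671, -0.2572, 0.1032]
eef_rot: [[0.096, 0.995, 0.019], [0.995, -0.096, -0.006], [-0.004, 0.019, -1.0]]
force: [25.3, -5.8, -11.9]
grip_width: 0.125
gripper_force: 39.2
```

At the stop. I back off, release and rise.

Request:
jog_arm([
  {"dx": 0,"dy": 8,"dz": 0,"rx": 0,"ry": 0,"rz": 0,"claw": -1},
  {"dx": 0,"dy": 8,"dz": 0,"rx": 0,"ry": 0,"rz": 0,"claw": 0},
  {"dx": 0,"dy": 8,"dz": 0,"rx": 0,"ry": 0,"rz": 0,"claw": 0},
  {"dx": 0,"dy": 8,"dz": 0,"rx": 0,"ry": 0,"rz": 0,"claw": 0},
  {"dx": 0,"dy": 8,"dz": -30,"rx": 0,"ry": 0,"rz": 0,"claw": 0},
  {"dx": 0,"dy": 8,"dz": -80,"rx": 0,"ry": 0,"rz": 0,"claw": 0},
  {"dx": 0,"dy": 8,"dz": -130,"rx": 0,"ry": 0,"rz": 0,"claw": 0},
  {"dx": 0,"dy": 8,"dz": -150,"rx": 0,"ry": 0,"rz": 0,"claw": 0},
  {"dx": 0,"dy": 8,"dz": -150,"rx": 0,"ry": 0,"rz": 0,"claw": 0},
])

```text
time: 7.15
tool_pos: [0.4665, -0.255, 0.2528]
eef_rot: [[0.098, 0.995, 0.003], [0.995, -0.098, -0.002], [-0.002, 0.003, -1.0]]
force: [0.4, 0.5, -1.1]
grip_width: 0.5
gripper_force: 0.0
```

```bash
python3 - <<'E'
from h import *
np.set_printoptions(precision=4,suppress=True)
im=manip.read_camera("side");cv2.imwrite("pics/s2.png",im[:,:,::-1])
for t,z in [("drawer_handle",.118),("drawer_tray",.081),("screwdriver_mid",.017)]:
    for k in manip.landmark_of("side",t)[:2]: print(t,k["pixel"],round(k["conf"],2),at_z("side",k["pixel"],z))
s=manip.state();print(s["tool_pos"],s["eef_rot"],s["joint_positions"])
# target: grasp at 30 mm toward butt from middle
a=np.radians(13.5);g=np.array([.576,.104,.2])-.03*np.array([np.cos(a),np.sin(a),0])
print(g,s["eef_rot"].T@(g-s["tool_pos"])*1000)
E
```

```text
drawer_handle [163.8, 394.0] 0.85 [ 0.4588 -0.2472  0.118 ]
drawer_tray [145.4, 353.0] 0.63 [ 0.5899 -0.2652  0.081 ]
drawer_tray [273.5, 225.6] 0.5 [0.5285 0.2375 0.081 ]
screwdriver_mid [239.9, 255.1] 0.82 [0.5787 0.1097 0.017 ]
[ 0.4651 -0.254   0.2495] [[ 0.0978  0.9952 -0.0025]
 [ 0.9952 -0.0978  0.0019]
 [ 0.0016 -0.0026 -1.    ]] [-0.6513  0.2233 -0.0296  1.321  -0.      1.0175]
[0.5468 0.097  0.2   ] [357.1794  47.1114  49.9589]
```

View pics/s2.png

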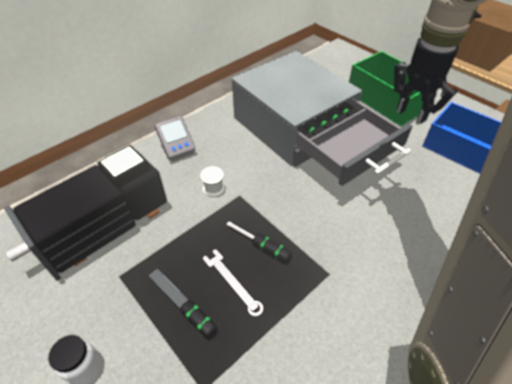

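The drawer is fully open: the tray shows at about (145,353), which matches (0.590,-0.267). Now to hover over the screwdriver.

Request:
jog_arm([
  {"dx": 32,"dy": 4,"dz": 0,"rx": 0,"ry": 0,"rz": -0.18,"claw": 0.4},
  {"dx": 64,"dy": 8,"dz": 0,"rx": 0,"ry": 0,"rz": -0.35,"claw": 0.4},
  {"dx": 97,"dy": 12,"dz": 0,"rx": 0,"ry": 0,"rz": -0.52,"claw": 0.4},
  {"dx": 130,"dy": 16,"dz": 0,"rx": 0,"ry": 0,"rz": -0.7,"claw": 0.4},
  {"dx": 162,"dy": 21,"dz": 0,"rx": 0,"ry": 0,"rz": -0.87,"claw": 0.4},
  {"dx": 195,"dy": 25,"dz": 10,"rx": 0,"ry": 0,"rz": -1.04,"claw": 0.4},
  {"dx": 227,"dy": 30,"dz": 20,"rx": 0,"ry": 0,"rz": -1.21,"claw": 0.4},
  {"dx": 260,"dy": 34,"dz": 30,"rx": 0,"ry": 0,"rz": -1.38,"claw": 0.4},
  {"dx": 292,"dy": 38,"dz": 40,"rx": 0,"ry": 0,"rz": -1.56,"claw": 0.4},
  {"dx": 325,"dy": 43,"dz": 50,"rx": 0,"ry": 0,"rz": -1.73,"claw": 0.4},
  {"dx": 357,"dy": 47,"dz": 50,"rx": 0,"ry": 0,"rz": -1.9,"claw": 0.4},
  {"dx": 357,"dy": 47,"dz": 50,"rx": 0,"ry": 0,"rz": -1.904,"claw": 0.4},
  {"dx": 357,"dy": 47,"dz": 50,"rx": 0,"ry": 0,"rz": -1.904,"claw": 0.4},
])

```text
time: 8.98
tool_pos: [0.5469, 0.0958, 0.2003]
eef_rot: [[-0.973, -0.232, -0.002], [-0.232, 0.973, -0.001], [0.002, -0.0, -1.0]]
force: [-0.3, -0.3, 0.6]
grip_width: 0.704
gripper_force: 0.0
```

```bash
python3 - <<'E'
from h import *
np.set_printoptions(precision=4,suppress=True)
im=manip.read_camera("wrist");cv2.imwrite("pics/w3.png",im[:,:,::-1])
for k in manip.landmark_of("wrist","screwdriver_mid")[:2]: print(k["pixel"],round(k["conf"],2),at_z("wrist",k["pixel"],.017))
s=manip.state();print(s["tool_pos"],s["eef_rot"],s["joint_positions"])
a=np.radians(13.5);u=np.array([np.cos(a),np.sin(a),0])
for t in (-.09,-.03,.01,.09): print(t,proj("wrist",np.array([.576,.104,.017])+t*u))
E
```

```text
[191.9, 257.8] 0.56 [0.5786 0.1051 0.017 ]
[0.5472 0.0953 0.2009] [[-0.9729 -0.231  -0.0009]
 [-0.231   0.9729 -0.0004]
 [ 0.001  -0.0001 -1.    ]] [ 0.028   0.2865 -0.0655  1.2197 -0.0003 -0.2051]
-0.09 (np.float64(109.38190390430118), np.float64(257.1861581137925))
-0.03 (np.float64(164.39513967954343), np.float64(257.30327315960574))
0.01 (np.float64(197.74863587332885), np.float64(257.37427782202417))
0.09 (np.float64(257.6949001504799), np.float64(257.50189455621944))
```

View pics/w3.png

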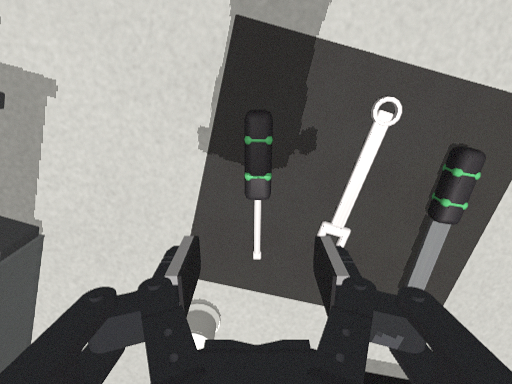

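The prediction matches the picture: the butt is at (109,258) and the tip at (258,257). I descend, close and check.

Request:
jog_arm([
  {"dx": 0,"dy": 1,"dz": 50,"rx": 0,"ry": 0,"rz": 0,"claw": 0.4},
  {"dx": 0,"dy": 1,"dz": 100,"rx": 0,"ry": 0,"rz": 0,"claw": 0.4},
  {"dx": 0,"dy": 1,"dz": 140,"rx": 0,"ry": 0,"rz": 0,"claw": 0.4},
  {"dx": 0,"dy": 1,"dz": 165,"rx": 0,"ry": 0,"rz": 0,"claw": 0.4},
  {"dx": 0,"dy": 1,"dz": 182,"rx": 0,"ry": 0,"rz": 0,"claw": 0.4},
  {"dx": 0,"dy": 1,"dz": 193,"rx": 0,"ry": 0,"rz": 0,"claw": 0.4},
  {"dx": 0,"dy": 1,"dz": 193,"rx": 0,"ry": 0,"rz": 0,"claw": 0.4},
])

```text
time: 9.95
tool_pos: [0.5469, 0.0965, 0.0078]
eef_rot: [[-0.973, -0.232, -0.001], [-0.232, 0.973, -0.0], [0.001, 0.0, -1.0]]
force: [0.4, 0.7, 0.2]
grip_width: 0.697
gripper_force: 0.0
```

Request:
jog_arm([
  {"dx": 0,"dy": 0,"dz": 0,"rx": 0,"ry": 0,"rz": 0,"claw": -1},
  {"dx": 0,"dy": 0,"dz": 0,"rx": 0,"ry": 0,"rz": 0,"claw": -1},
  {"dx": 0,"dy": 0,"dz": 0,"rx": 0,"ry": 0,"rz": 0,"claw": -1},
  {"dx": 0,"dy": 0,"dz": 0,"rx": 0,"ry": 0,"rz": 0,"claw": -1},
  {"dx": 0,"dy": 0,"dz": 0,"rx": 0,"ry": 0,"rz": 0,"claw": -1},
], squeeze=50)

```text
time: 10.58
tool_pos: [0.5484, 0.0971, 0.0094]
eef_rot: [[-0.972, -0.233, 0.002], [-0.233, 0.972, -0.0], [-0.002, -0.001, -1.0]]
force: [-0.4, -1.0, 7.6]
grip_width: 0.336
gripper_force: 51.0
```

Request:
jog_arm([
  {"dx": 0,"dy": 0,"dz": -20,"rx": 0,"ry": 0,"rz": 0,"claw": -1},
  {"dx": 0,"dy": 0,"dz": -60,"rx": 0,"ry": 0,"rz": 0,"claw": -1},
  {"dx": 0,"dy": 0,"dz": -110,"rx": 0,"ry": 0,"rz": 0,"claw": -1},
  {"dx": 0,"dy": 0,"dz": -160,"rx": 0,"ry": 0,"rz": 0,"claw": -1},
  {"dx": 0,"dy": 0,"dz": -200,"rx": 0,"ry": 0,"rz": 0,"claw": -1},
  {"dx": 0,"dy": 0,"dz": -200,"rx": 0,"ry": 0,"rz": 0,"claw": -1},
])

```text
time: 11.32
tool_pos: [0.5494, 0.0973, 0.2119]
eef_rot: [[-0.972, -0.233, 0.007], [-0.233, 0.972, 0.0], [-0.007, -0.001, -1.0]]
force: [1.1, 0.0, -0.8]
grip_width: 0.34
gripper_force: 50.2
```

```bash
python3 - <<'E'
from h import *
np.set_printoptions(precision=4,suppress=True)
s=manip.state();R=s["eef_rot"];print(s["tool_pos"],R,s["force"],s["grip_width"],s["gripper_force"])
print(R.T@(np.array([.588,-.297,.208])-s["tool_pos"])*1000, 264.8-np.degrees(np.arctan2(R[1,0],R[0,0]))%360)
im=manip.read_camera("wrist");cv2.imwrite("pics/w4.png",im[:,:,::-1])
E
```

```text
[0.5494 0.0973 0.2119] [[-0.9724 -0.2333  0.0067]
 [-0.2333  0.9724  0.0002]
 [-0.0066 -0.0014 -1.    ]] [ 1.0689  0.0071 -0.8115] 0.3403745983996526 50.171295404434204
[  54.4433 -392.4108    4.0878] 71.31019806206814
```

View pics/w4.png

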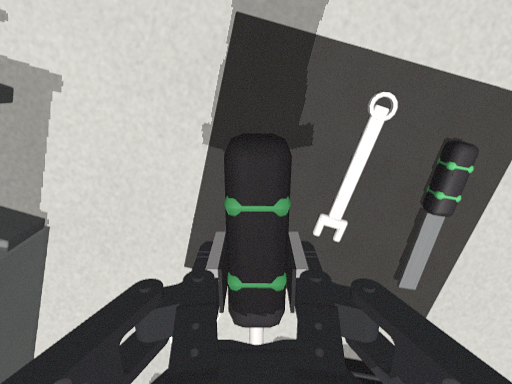

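The screwdriver is held level between the pads, and the wrench and file are undisturbed. Carrying it over the tray.

Request:
jog_arm([
  {"dx": 3,"dy": -20,"dz": 0,"rx": 0,"ry": 0,"rz": -0.06,"claw": -1},
  {"dx": 8,"dy": -60,"dz": 0,"rx": 0,"ry": 0,"rz": -0.19,"claw": -1},
  {"dx": 14,"dy": -104,"dz": 0,"rx": 0,"ry": 0,"rz": -0.33,"claw": -1},
  {"dx": 20,"dy": -148,"dz": 0,"rx": 0,"ry": 0,"rz": -0.47,"claw": -1},
  {"dx": 26,"dy": -192,"dz": 0,"rx": 0,"ry": 0,"rz": -0.61,"claw": -1},
  {"dx": 33,"dy": -236,"dz": 0,"rx": 0,"ry": 0,"rz": -0.75,"claw": -1},
  {"dx": 39,"dy": -280,"dz": 0,"rx": 0,"ry": 0,"rz": -0.89,"claw": -1},
  {"dx": 45,"dy": -324,"dz": 0,"rx": 0,"ry": 0,"rz": -1.03,"claw": -1},
  {"dx": 50,"dy": -360,"dz": 0,"rx": 0,"ry": 0,"rz": -1.14,"claw": -1},
  {"dx": 53,"dy": -385,"dz": 0,"rx": 0,"ry": 0,"rz": -1.22,"claw": -1},
  {"dx": 54.5,"dy": -392.5,"dz": 0,"rx": 0,"ry": 0,"rz": -1.245,"claw": -1},
  {"dx": 54.5,"dy": -392.5,"dz": 0,"rx": 0,"ry": 0,"rz": -1.245,"claw": -1},
  {"dx": 54.5,"dy": -392.5,"dz": 0,"rx": 0,"ry": 0,"rz": -1.245,"claw": -1},
])

```text
time: 13.0
tool_pos: [0.5857, -0.296, 0.2079]
eef_rot: [[-0.09, -0.996, -0.001], [-0.996, 0.09, 0.001], [-0.001, 0.001, -1.0]]
force: [0.4, 0.0, -0.8]
grip_width: 0.342
gripper_force: 50.1
```

```bash
python3 - <<'E'
from h import *
np.set_printoptions(precision=4,suppress=True)
s=manip.state();R=s["eef_rot"];print(s["tool_pos"],R[:,0],s["force"],s["joint_positions"])
ims=[]
for c in ["side","wrist"]:
    im=manip.read_camera(c);ims.append(im)
    print(c,proj(c,np.array([.5905,-.267,.081])),[(k["pixel"],k["conf"]) for k in manip.landmark_of(c,"drawer_tray")[:1]])
A=cv2.resize(ims[0][90:230,260:450],None,fx=2.1,fy=2.1)
B=cv2.resize(ims[1],(392,294));cv2.imwrite("pics/p5.png",np.hstack([A[:294],B])[:,:,::-1])
E
```

```text
[ 0.5857 -0.296   0.2079] [-0.0901 -0.9959 -0.0008] [ 0.3877  0.0039 -0.8484] [-0.5902  0.4832  0.2421  1.3309  0.0002 -2.0708]
side (np.float64(144.98543231251205), np.float64(353.234095898641)) [([141.8, 350.8], 0.61)]
wrist (np.float64(206.56440990018226), np.float64(254.1325683252786)) []
```

View pics/p5.png

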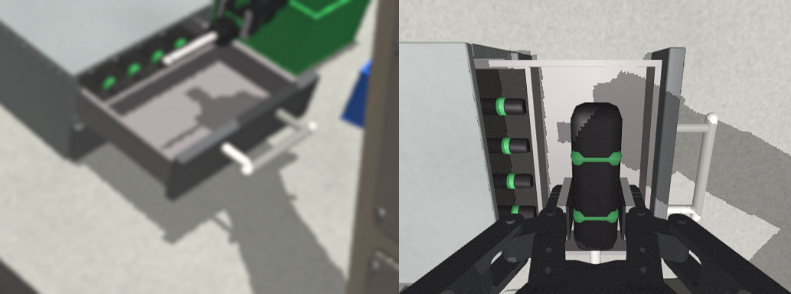

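It is centred over the compartment and clear of the divider and front. Lowering gently.

Request:
jog_arm([
  {"dx": 0,"dy": 0,"dz": 20,"rx": 0,"ry": 0,"rz": 0,"claw": -1},
  {"dx": 0,"dy": 0,"dz": 45,"rx": 0,"ry": 0,"rz": 0,"claw": -1},
  {"dx": 0,"dy": 0,"dz": 65,"rx": 0,"ry": 0,"rz": 0,"claw": -1},
  {"dx": 0,"dy": 0,"dz": 82,"rx": 0,"ry": 0,"rz": 0,"claw": -1},
  {"dx": 0,"dy": 0,"dz": 95,"rx": 0,"ry": 0,"rz": 0,"claw": -1},
  {"dx": 0,"dy": 0,"dz": 105,"rx": 0,"ry": 0,"rz": 0,"claw": -1},
  {"dx": 0,"dy": 0,"dz": 111,"rx": 0,"ry": 0,"rz": 0,"claw": -1},
  {"dx": 0,"dy": 0,"dz": 115,"rx": 0,"ry": 0,"rz": 0,"claw": -1},
  {"dx": 0,"dy": 0,"dz": 115,"rx": 0,"ry": 0,"rz": 0,"claw": -1},
])

```text
time: 14.32
tool_pos: [0.5859, -0.2974, 0.0933]
eef_rot: [[-0.091, -0.996, 0.0], [-0.996, 0.091, -0.0], [0.0, -0.0, -1.0]]
force: [0.7, -0.2, -1.0]
grip_width: 0.338
gripper_force: 50.1
```

Request:
jog_arm([
  {"dx": 0,"dy": 0,"dz": 2,"rx": 0,"ry": 0,"rz": 0,"claw": -1},
  {"dx": 0,"dy": 0,"dz": 4,"rx": 0,"ry": 0,"rz": 0,"claw": -1},
  {"dx": 0,"dy": 0,"dz": 4,"rx": 0,"ry": 0,"rz": 0,"claw": -1},
])

```text
time: 14.7
tool_pos: [0.5858, -0.2973, 0.0892]
eef_rot: [[-0.09, -0.996, -0.0], [-0.996, 0.09, 0.0], [-0.0, 0.0, -1.0]]
force: [0.2, 0.6, -1.7]
grip_width: 0.341
gripper_force: 50.1
```

Request:
jog_arm([
  {"dx": 0,"dy": 0,"dz": 1,"rx": 0,"ry": 0,"rz": 0,"claw": -1},
  {"dx": 0,"dy": 0,"dz": 2,"rx": 0,"ry": 0,"rz": 0,"claw": -1},
  {"dx": 0,"dy": 0,"dz": 2,"rx": 0,"ry": 0,"rz": 0,"claw": -1},
])

```text
time: 15.08
tool_pos: [0.5859, -0.2974, 0.0875]
eef_rot: [[-0.09, -0.996, 0.0], [-0.996, 0.09, -0.0], [0.0, -0.0, -1.0]]
force: [-1.1, -0.7, -0.5]
grip_width: 0.339
gripper_force: 50.2
```

Request:
jog_arm([
  {"dx": 0,"dy": 0,"dz": 1,"rx": 0,"ry": 0,"rz": 0,"claw": -1},
  {"dx": 0,"dy": 0,"dz": 1,"rx": 0,"ry": 0,"rz": 0,"claw": -0.2},
  {"dx": 0,"dy": 0,"dz": 1,"rx": 0,"ry": 0,"rz": 0,"claw": 0.1},
  {"dx": 0,"dy": 0,"dz": 1,"rx": 0,"ry": 0,"rz": 0,"claw": 0.1},
  {"dx": 0,"dy": 0,"dz": 1,"rx": 0,"ry": 0,"rz": 0,"claw": 0.1},
  {"dx": 0,"dy": 0,"dz": -20,"rx": 0,"ry": 0,"rz": 0,"claw": 0.1},
  {"dx": 0,"dy": 0,"dz": -60,"rx": 0,"ry": 0,"rz": 0,"claw": 0.1},
  {"dx": 0,"dy": 0,"dz": -110,"rx": 0,"ry": 0,"rz": 0,"claw": 0.1},
  {"dx": 0,"dy": 0,"dz": -150,"rx": 0,"ry": 0,"rz": 0,"claw": 0.1},
  {"dx": 0,"dy": 0,"dz": -170,"rx": 0,"ry": 0,"rz": 0,"claw": 0.1},
  {"dx": 0,"dy": 0,"dz": -170,"rx": 0,"ry": 0,"rz": 0,"claw": 0.1},
])

```text
time: 16.45
tool_pos: [0.5868, -0.2979, 0.2593]
eef_rot: [[-0.09, -0.996, 0.003], [-0.996, 0.09, -0.002], [0.002, -0.004, -1.0]]
force: [0.7, -1.3, -0.0]
grip_width: 0.549
gripper_force: 0.0
```

```bash
python3 - <<'E'
from h import *
np.set_printoptions(precision=4,suppress=True)
s=manip.state();print(s["tool_pos"],s["force"],s["grip_width"])
im=manip.read_camera("wrist");B=cv2.resize(im,(400,300))
print([(k["pixel"],k["conf"],at_z("wrist",k["pixel"],.095)) for k in manip.landmark_of("wrist","screwdriver_mid")[:1]],proj("wrist",np.array([.5905,-.267,.081])))
im=manip.read_camera("side");A=cv2.resize(im,(400,300))
print([(k["pixel"],k["conf"],at_z("side",k["pixel"],.118)) for k in manip.landmark_of("side","drawer_handle")[:1]])
cv2.imwrite("pics/p6.png",np.hstack([A,B])[:,:,::-1])
E
```

```text
[ 0.5868 -0.2979  0.2593] [ 0.7136 -1.2734 -0.0017] 0.5491108757097236
[([195.8, 257.7], 0.75, array([ 0.5866, -0.2664,  0.095 ]))] (np.float64(191.30206015879287), np.float64(254.1179482028553))
[([161.7, 391.8], 0.76, array([ 0.4667, -0.2495,  0.118 ]))]
```

View pics/p6.png

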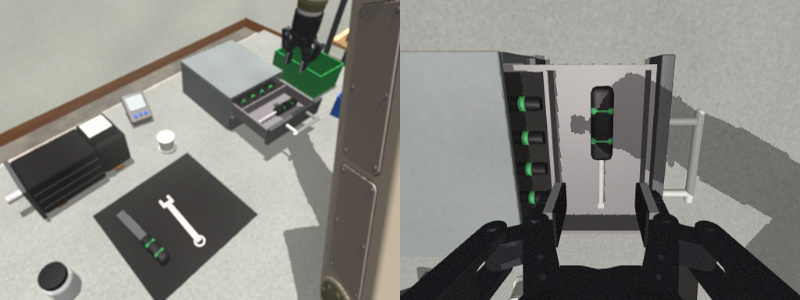

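The screwdriver lies flat in the middle of the compartment, at about (147,601) in this picture. The drawer is open, the file and wrench have not moved, and the gripper is clear.

```bash
python3 -c "
from station import manip
print(manip.sign_off())"
```

```text
the job is handed in; nothing more can be done
None
```

I pulled the drawer to its stop and laid the screwdriver flat in the front compartment; the file and wrench were left untouched, and the job was handed in at about 16.5 s. No verdict came back.

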